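# Set up a culture dish under the amber viewing shield

## Robot

A 7-joint arm with a two-finger parallel gripper is mounted at the origin on the work surface. World frame = base frame: x ahead of the robot, y to its left, z up, the work surface at z = 0. Lengths are in m, angles in rad, forces in N, time in s.
With the tool pointing down it reaches from about 0.425 to 0.925 m from the base axis. Payload 6.8 kg.
Tool frame: the origin (TCP) lies on the centre line of the jaws, within the pads' length; the fingertips stand 14 mm ahead of it and the grasp point (between the pads) lies 5 mm behind it (r.nose_length is the distance from the TCP to the fingertips, in m); z points along the fingers, y is the direction in which the jaws open and shut (so a half turn about z gives the same grasp; the last joint's range is limited). The gripper opens to 85 mm and grips with 20 to 120 N. Pads are 22 mm wide; open, the fingers measure 114 mm over their backs; the gripper's body (76 mm by 85 mm) begins 54 mm behind the grasp point. The pads swing forward as they close: fully open they stand 13 mm farther back than shut.
Start: joints at [1.106, 0.477, 0.022, 1.555, -0.011, 1.109, -0.083], TCP at [0.236, -0.633, 0.245] pointing down, gripper open.
Joint ranges: [-2.96, 2.96], [-0.34, 2.1], [-1.41, 1.46], [0.24, 2.44], [-1.37, 4.51], [0.17, 1.92], [-2.96, 2.96]. Speed limits (rad/s): [2.39, 2.39, 3.14, 3.14, 3.14, 3.14, 3.14].

## Interface

Orientations are given as a rotation vector (axis times angle).
In Python, from bench import r, imaging, look_for, outline_of gives the robot as it stands. The module is installed in compiled form; this text tells all that it offers.
- The arm moves only by the tool carry_out, never from a script. Its arguments are lists of equal length, an entry for each row: "offset": the shift along the tool's x, y, z as a fraction of full scale, a list of three; "turn": the turn, a rotation vector about the tool's x, y, z as a fraction of full scale, a list of three. A call has 1 to 8 rows; each row is the pose to reach, as a shift and turn from the pose commanded when the call began, along the tool's axes at that moment; what a row does not reach only later rows make up. Full scale, the value 1, is 0.5 m for a shift and 1.5 rad for a turn. A row lasts 1/10 s, in which the tool goes at most 50 mm and 8.59 degrees, less where a joint would pass 70% of its speed; a pose out of reach is approached as far as the arm can. A call with a number of a shift or a turn outside -1 to 1 is refused whole. A call with a gripper value outside its range is refused whole. "hand" is the closure, from 0 (fully open) to 1 (shut), set as the call begins (left out, the last holds). The fingers move at their own pace and stop on an object; "force" is the grip in N (left out, the last holds). Time passes only in rows, so rows that repeat a pose let the fingers close. It gives the time, the measured TCP pose, the force and the opening at its end, in the units of the state.
- r.get_obs(): the state, without advancing time (a new reading comes with each control period).
- imaging.grab_frame(name): name is "scene" or "top"; returns a dict with "pixels" (420x560x3 uint8, red, green, blue), "fx", "fy", "cx", "cy" (pixels), "R" (3x3) and "t" (3): a world point X has camera coordinates R X + t. Camera axes: x right, y down, z forward; pixel columns grow to the right and rows downward; lengths in m; the calibration is good to about 2 mm. A picture is of the moment at which its call begins. There is no depth.
- r.hand_in(): hands the job in, once; it reports no verdict.
Trained networks look in the newest picture that a camera, given by its name, has taken for a name from the list of things; names that differ only in an ending like _2 or _b are one class to them, and where a whole thing is asked for, a point or a joint stands for the part that bears it (a point fixed in the world has none). Each returns a list of dicts, best first, with "score" (0 to 1); they miss things now and then, are a little off and sometimes report something else, mostly with a low value. They report only what shows in the picture. A call takes as long as a camera call. They do not tell look-alikes from the thing itself.
- look_for(query, camera): "xyz" ([x, y, z] in m, in the coordinates of the camera as it stood for that picture, good to about 4 mm: the middle of the surface that is visible of it).
- outline_of(query, camera): "region" (420x560 bool, what is visible of it).
The state is a dict: "clock": time; "joints": joint angles; "qvel": joint speeds; "tau": joint torques, N m; "tcp_pos": TCP position; "orientation": TCP orientation; "contact_force": force on the tool from outside, world axes, zero at the start; "moment": the same for the moment, N m; "grip_width": finger opening in m.
Only numpy, scipy, OpenCV 4.12 (cv2) and the standard library are available. Lean on these libraries where they do the work, as an engineer would, in place of code of your own. Each camera call takes 0.05 s, during which the arm holds its last target. There are 200 camera calls.

## Task

Set the small lidded culture dish down gently on the glowing glass window of the blue-light viewer, all of it on the glass and kept level on the way. Then fold the amber shield down over it to 45 degrees above the glass and leave it standing there by itself. Leave the bottle, tip box and tube rack where they are.

Things in the scene. Friction and masses are not known exactly. Their poses are not given: they have to be found in the camera images.
- dish_center (a point): Centre, half-way up, of the round clear lidded culture dish: 60 mm diameter, 16 mm tall, about 35 g, lid fixed on; amber-brown agar with green dots inside. It starts flat on the bench (this point 8 mm above it), on the left or the right of the viewer. z up.
- window (a point): Centre of the top of the viewer's pale-blue glowing glass, 71 mm above the bench. x points from the viewer's front (robot side) to its rear, y along the hinge, z up. The glass is 130 mm along x, 190 mm along y, and 1 mm proud of the housing: white, fixed, 210 mm (x) by 260 mm (y), its top 70 mm above the bench, its centre 12 mm along +x from this point.
- shield_hinge (a point): Middle of the shield's hinge axis, which runs along this point's y; same axes as the window. It lies 100 mm along +x from the window's centre and 19 mm above the glass. Grey hinge cheeks, 11 mm in radius about the axis, stand on a low white ridge at the rear of the housing.
- shield (a joint): Shield angle, rad: 0 = level over the glass and parallel to it, pi/2 = upright at the rear, 2.1 = leaning back (stop). Starts at 1.6 to 2.0. Stiff hinge: it stays where left and moves with 1 to 5 N at the free edge. Clear amber plate, 4 mm thick, 220 mm along the hinge, reaching 178 mm from the axis (axis in mid-plane); 17 mm skirts down the sides of the face towards the glass, outer face plain.
- shield_grip (a point): Centre of the black grip strip on the shield's free edge, 170 mm from the hinge axis; it moves with the shield. The strip is 140 mm long along the hinge, 14 mm thick (7 mm to each side of the shield's mid-plane) and 16 mm deep. x points from the free edge to the hinge, y along the hinge, z out of the shield's plain outer face.
- bottle_center (a point): Centre of a brown reagent bottle with a blue cap, 70 mm diameter, 140 mm tall, standing on the other side of the viewer from the dish. To be left alone.
- tipbox_center (a point): Centre of a closed pipette tip box, yellow with a clear lid, 126 x 88 x 83 mm tall, at the left rear of the bench. To be left alone.
- tuberack_center (a point): Centre of a blue tube rack with capped tubes, 100 x 200 mm and 43 mm tall, at the right rear of the bench. To be left alone.
Things that resemble listed ones, but are neither listed nor needed, are in the scene too. Of the things that look like the part that bears dish_center, take the one that is farthest to the robot's left at the start.

How it is judged:
By the outcome, as a careful person would: the job done as asked, in the order asked, and still so for the second after the job is handed in, with the robot touching nothing.
It also fails if it takes over 64 s, if anything falls off the work surface, if the arm or the gripper's body presses on something with over 40 N, if the wrist force passes 120 N, or if a joint passes its speed limit or range.

## Working session

There is one attempt and no reset: what is moved stays moved. The work goes in short steps, Python scripts to look and compute and a tool call to move; the robot and the scene stay as the last step left them, time stands still between calls to the robot, and variables do not carry over. Pictures are saved under pics/ and viewed, about 8 in all and at most 12, crops included, and the job is handed in when it is done.

Besides the shell and the picture viewer there is one more tool, called after "Call:" in YAML: its name, and indented under it one key for each argument. carry_out: Moves the arm, as the interface text tells. Shift numbers are shares of 0.5 m and turn numbers shares of 1.5 rad, none past 1 either way. Its arguments: {"type":"object","properties":{"offset":{"type":"array","items":{"type":"array","items":{"type":"number","minimum":-1,"maximum":1}}},"turn":{"type":"array","items":{"type":"array","items":{"type":"number","minimum":-1,"maximum":1}}},"hand":{"type":"number"},"force":{"type":"number"}},"required":["offset","turn"]}

```bash
mkdir -p pics; cat > h.py <<'E'
import numpy as np, cv2
from scipy.spatial.transform import Rotation as Ro
from bench import r, imaging, look_for, outline_of
def grab(n,save=None,crop=None,k=1):
    f=imaging.grab_frame(n)
    if save:
        p=f["pixels"][:,:,::-1]
        if crop: a,b,c,d=crop; p=p[b:d,a:c]
        cv2.imwrite("pics/"+save,cv2.resize(p,None,fx=k,fy=k,interpolation=cv2.INTER_CUBIC))
    return f
def world(f,x): return np.array(f["R"]).T@(np.array(x)-np.array(f["t"]))
def pix(f,X):
    c=np.array(f["R"])@np.array(X)+np.array(f["t"]); return np.array([f["fx"]*c[0]/c[2]+f["cx"],f["fy"]*c[1]/c[2]+f["cy"]])
def ray(f,uv,z):
    R=np.array(f["R"]);C=-R.T@np.array(f["t"]);d=R.T@np.array([(uv[0]-f["cx"])/f["fx"],(uv[1]-f["cy"])/f["fy"],1]);return C+d*(z-C[2])/d[2]
E
python3 - <<'E'
from h import *
np.set_printoptions(precision=4,suppress=True)
for n in("scene","top"):
    f=grab(n,n+"0.png",None,1.4)
    print(n,"cam",-np.array(f["R"]).T@np.array(f["t"]),f["fx"])
    for q in("dish_center","window","shield_hinge","shield","shield_grip","bottle_center","tipbox_center","tuberack_center"):
        try:
            for d in look_for(q,n)[:4]:
                X=world(f,d["xyz"]); print(q,round(d["score"],2),X,pix(f,X).round())
        except Exception as e: print(q,e)
o=r.get_obs(); print(o); print(Ro.from_rotvec(o["orientation"]).as_matrix())
E
```

```text
scene cam [ 1.2137 -0.3527  0.8666] 482.95939124574716
dish_center 0.93 [0.5432 0.2761 0.0088] [397. 195.]
dish_center 0.88 [0.426  0.3737 0.0156] [402. 156.]
dish_center 0.44 [0.3956 0.2922 0.0166] [371. 158.]
window 0.79 [0.5724 0.0079 0.1103] [310. 209.]
shield_hinge 0.57 [0.5704 0.0056 0.1108] [308. 208.]
shield 0.85 [0.5681 0.0288 0.1924] [318. 177.]
shield_grip 0.69 [0.5695 0.0255 0.1941] [317. 177.]
bottle_center 0.84 [ 0.4625 -0.3431  0.0814] [141. 238.]
tipbox_center 0.77 [0.7068 0.3278 0.0741] [462. 213.]
tuberack_center 0.83 [ 0.711  -0.4168  0.0391] [141. 357.]
top cam [ 0.3372 -0.0056  1.364 ] 490.6152349783498
dish_center 0.94 [0.3711 0.2805 0.0147] [172. 273.]
dish_center 0.82 [0.5305 0.2802 0.0175] [172. 215.]
dish_center 0.65 [0.4171 0.3755 0.015 ] [138. 257.]
window 0.62 [0.4865 0.0392 0.0721] [259. 226.]
shield_hinge 0.67 [0.4898 0.0367 0.0709] [260. 225.]
shield 0.82 [0.5636 0.0405 0.2001] [256. 188.]
shield_grip 0.59 [0.5619 0.0337 0.1997] [259. 189.]
bottle_center 0.83 [ 0.4293 -0.3282  0.0974] [401. 244.]
tipbox_center 0.74 [0.6754 0.3464 0.0859] [143. 158.]
tuberack_center 0.62 [ 0.6826 -0.4009  0.039 ] [417. 154.]
{'clock': 0.9, 'joints': array([ 1.1059,  0.477 ,  0.0224,  1.5554, -0.0115,  1.1093, -0.0831]), 'qvel': array([ 0.0015,  0.0015, -0.    , -0.0007, -0.001 , -0.0002,  0.0011]), 'tau': array([ -0.0002, -59.6308,   1.607 , -28.1542,   0.0127,   0.0016,
        -0.    ]), 'tcp_pos': array([ 0.2358, -0.6325,  0.2453]), 'orientation': array([-3.0917, -0.5575, -0.    ]), 'contact_force': array([0.9107, 0.464 , 0.3542]), 'moment': array([0.0063, 0.024 , 0.0583]), 'grip_width': 0.08533602048224698}
[[ 0.937   0.3493  0.    ]
 [ 0.3493 -0.937   0.    ]
 [ 0.      0.     -1.    ]]
```

View pics/top0.png

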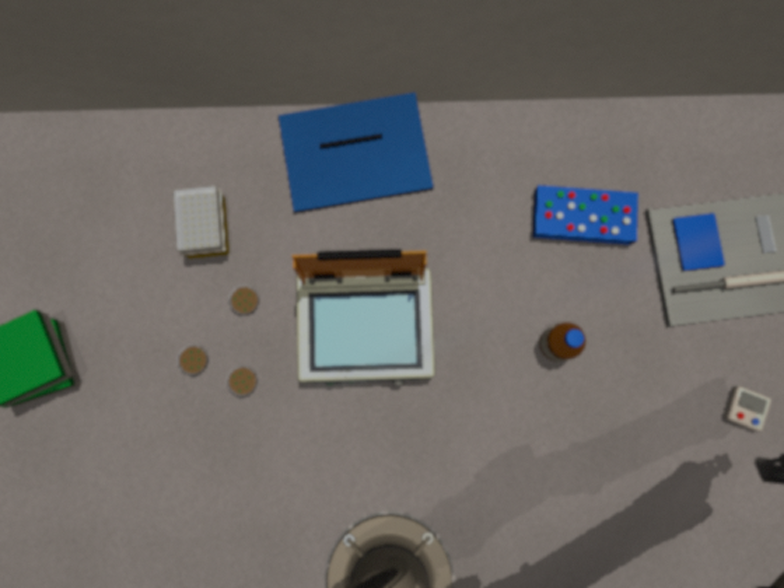

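View pics/scene0.png

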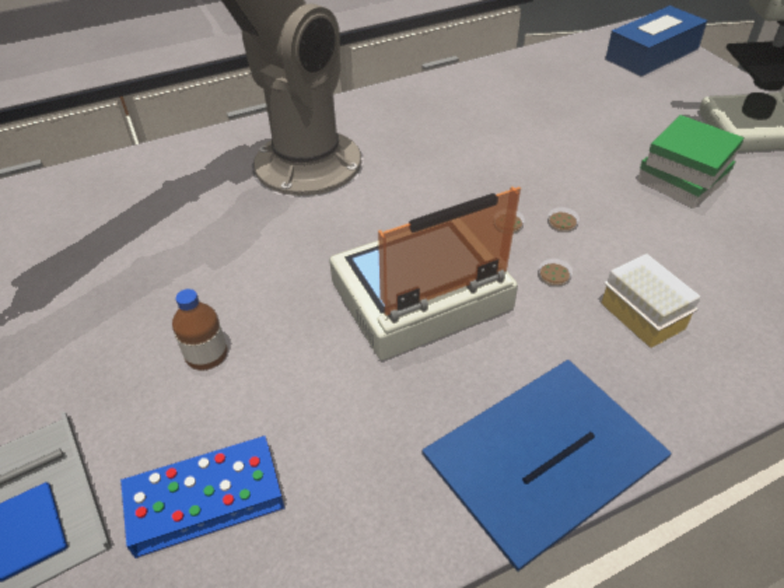

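The top view shows three dishes at displayed (193,361), (244,301) and (242,381), which is raw (138,257), (172,215) and (172,273). Image-left is the robot's left (+y), so (138,257) at y≈0.375 is the farthest left and the one meant. The shield stands nearly upright at the viewer's rear.

```bash
cat > m.py <<'E'
from h import *
np.set_printoptions(precision=4,suppress=True)
print("nose",r.nose_length)
f=grab("top","dish_crop.png",(90,190,240,300),4)
for n in("top","scene"):
    f=grab(n) if n=="scene" else f
    for d in outline_of("dish_center",n)[:4]:
        m=d["region"]; v,u=np.nonzero(m); c=(u.mean(),v.mean()); print(n,round(d["score"],2),np.round(c,1),m.sum(),ray(f,c,0.009))
    if n=="top":
        p=f["pixels"].astype(int); hsv=cv2.cvtColor(f["pixels"],cv2.COLOR_RGB2HSV)
        m=((hsv[...,0]>80)&(hsv[...,0]<110)&(hsv[...,1]>30)&(hsv[...,2]>120)).astype(np.uint8); m[:, :200]=0;m[:,320:]=0;m[:200]=0;m[275:]=0
        k,l,s,ce=cv2.connectedComponentsWithStats(m); i=1+np.argmax(s[1:,4]); q=cv2.findContours((l==i).astype(np.uint8),0,2)[0][0]
        rc=cv2.boxPoints(cv2.minAreaRect(q)); W=np.array([ray(f,c,0.071) for c in rc]); print("glass",rc,"\n",W,"\nmid",W.mean(0),np.linalg.norm(W-np.roll(W,1,0),axis=1))
    for q in("shield","shield_grip"):
        for d in outline_of(q,n)[:1]:
            v,u=np.nonzero(d["region"]); print(n,q,d["score"],u.min(),u.max(),v.min(),v.max(),u.mean(),v.mean(),d["region"].sum())
E
python3 m.py
```

```text
nose 0.014
top 0.87 [173.4 213.5] 362 [0.5352 0.2792 0.009 ]
top 0.79 [136.5 256.9] 384 [0.4169 0.3801 0.009 ]
top 0.61 [171.9 272.1] 360 [0.373 0.282 0.009]
glass [[223.6427 212.4959]
 [295.9551 210.4298]
 [297.3515 259.3042]
 [225.0392 261.3703]] 
 [[ 0.5257  0.1323  0.071 ]
 [ 0.5267 -0.0603  0.071 ]
 [ 0.397  -0.0602  0.071 ]
 [ 0.396   0.1296  0.071 ]] 
mid [0.4614 0.0353 0.071 ] [0.1297 0.1927 0.1296 0.1898]
top shield 0.78 209 304 178 202 256.9048913043478 188.66195652173914 1840
top shield_grip 0.73 208 305 178 202 256.886292834891 188.932502596054 1926
scene 0.83 [401.7 156.6] 325 [0.4226 0.3766 0.009 ]
scene 0.71 [396.2 194.2] 378 [0.5391 0.2771 0.009 ]
scene 0.55 [370.4 158.4] 74 [0.3904 0.2956 0.009 ]
scene 0.3 [318.8 178.8] 5940 [0.3999 0.1293 0.009 ]
scene shield 0.67 271 370 134 224 318.66550340254753 178.73634618740184 5731
scene shield_grip 0.78 270 371 134 224 318.7070918278446 178.58337689492944 5739
```

View pics/dish_crop.png

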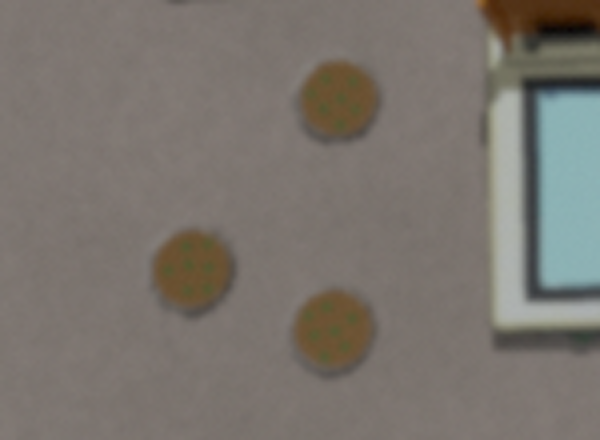

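Crop: the target is the left dish at crop (193,270), raw (138,257.5). The other two are at crop (340,100) and (333,330), and there is room for jaws along y. I'll write a helper for the move numbers, then go.

```bash
cat >> h.py <<'E'
def mv(T,Rt=np.diag([1.,-1,-1])):
    "rows (world targets) -> offset, turn fractions from current pose"
    o=r.get_obs(); R=Ro.from_rotvec(o["orientation"]).as_matrix()
    print("now",o["clock"],o["tcp_pos"].round(4),"F",o["contact_force"].round(1),"w",round(o["grip_width"],4),"q",o["joints"].round(2))
    for X in T: print(X,(R.T@(np.array(X)-o["tcp_pos"])/0.5).round(4))
    print("turn",(Ro.from_matrix(R.T@Rt).as_rotvec()/1.5).round(4))
E
python3 -c "
from h import *
f=grab('top')
for uv in((138.2,257.6),(137.4,257.2)): print(ray(f,uv,.009))
for z in(.25,.26,.265): print('grip',ray(f,(257,181.5),z))
mv([(.48,-.36,.33)])"
```

```text
[0.41470746 0.3753019  0.009     ]
[0.41585727 0.37752946 0.009     ]
grip [0.57028171 0.03543377 0.25      ]
grip [0.56818916 0.03506567 0.26      ]
grip [0.56714289 0.03488162 0.265     ]
now 1.35 [ 0.2358 -0.6325  0.2453] F [0.3 0.3 0.5] w 0.0855 q [ 1.11  0.48  0.02  1.56 -0.01  1.11 -0.08]
(0.48, -0.36, 0.33) [ 0.6481 -0.3401 -0.1694]
turn [-0.     -0.      0.2378]
```

Call:
carry_out:
  offset:
    - [0.65, -0.34, -0.17]
    - [0.65, -0.34, -0.17]
    - [0.65, -0.34, -0.17]
    - [0.65, -0.34, -0.17]
    - [0.65, -0.34, -0.17]
    - [0.65, -0.34, -0.17]
    - [0.65, -0.34, -0.17]
    - [0.65, -0.34, -0.17]
  turn:
    - [0, 0, 0.238]
    - [0, 0, 0.238]
    - [0, 0, 0.238]
    - [0, 0, 0.238]
    - [0, 0, 0.238]
    - [0, 0, 0.238]
    - [0, 0, 0.238]
    - [0, 0, 0.238]
  hand: 0

```text
clock: 2.15
tcp_pos: [0.4846, -0.3552, 0.3316]
orientation: [-3.141, -0.009, -0.004]
contact_force: [0.3, -0.8, 0.4]
grip_width: 0.0854
```

```bash
python3 -c "
from h import *
mv([(.48,0,.36),(.417,.376,.25)])"
```

```text
now 2.15 [ 0.4846 -0.3552  0.3316] F [ 0.3 -0.8  0.4] w 0.0854 q [ 0.56  0.29 -0.04  1.63  0.01  1.22 -1.05]
(0.48, 0, 0.36) [-0.0051 -0.7106 -0.0562]
(0.417, 0.376, 0.25) [-0.1275 -1.4631  0.164 ]
turn [-0.0005 -0.0019  0.0037]
```

Call:
carry_out:
  offset:
    - [0, -0.71, -0.06]
    - [0, -0.71, -0.06]
    - [0, -0.71, -0.06]
    - [0, -0.71, -0.06]
    - [0, -0.71, -0.06]
    - [0, -0.71, -0.06]
    - [0, -0.71, -0.06]
    - [0, -0.71, -0.06]
  turn:
    - [0, 0, 0]
    - [0, 0, 0]
    - [0, 0, 0]
    - [0, 0, 0]
    - [0, 0, 0]
    - [0, 0, 0]
    - [0, 0, 0]
    - [0, 0, 0]

```text
clock: 2.95
tcp_pos: [0.4809, 0.0024, 0.3614]
orientation: [-3.139, -0.015, -0.003]
contact_force: [-0.4, 0.0, -0.0]
grip_width: 0.0855
```

Call:
carry_out:
  offset:
    - [-0.127, -0.745, 0.0]
    - [-0.127, -0.745, 0.0]
    - [-0.127, -0.745, 0.0]
    - [-0.127, -0.745, 0.0]
    - [-0.127, -0.745, 0.0]
    - [-0.127, -0.745, 0.0]
    - [-0.127, -0.745, 0.0]
    - [-0.127, -0.745, 0.0]
  turn:
    - [0, 0, 0]
    - [0, 0, 0]
    - [0, 0, 0]
    - [0, 0, 0]
    - [0, 0, 0]
    - [0, 0, 0]
    - [0, 0, 0]
    - [0, 0, 0]

```text
clock: 3.75
tcp_pos: [0.4159, 0.3716, 0.3605]
orientation: [-3.14, -0.006, 0.001]
contact_force: [-0.7, 0.8, 0.1]
grip_width: 0.0853
```

```bash
python3 -c "
from h import *
mv([(.4165,.3765,.08),(.4165,.3765,.017)])"
```

```text
now 3.75 [0.4159 0.3716 0.3605] F [-0.7  0.8  0.1] w 0.0853 q [-0.34  0.25 -0.6   1.66  0.14  1.28 -2.54]
(0.4165, 0.3765, 0.08) [ 0.0015 -0.0087  0.561 ]
(0.4165, 0.3765, 0.017) [ 0.0016 -0.0085  0.687 ]
turn [-0.0012  0.0003  0.0024]
```

Call:
carry_out:
  offset:
    - [0.0, -0.008, 0.1]
    - [0.0, -0.008, 0.2]
    - [0.0, -0.008, 0.3]
    - [0.0, -0.008, 0.4]
    - [0.0, -0.008, 0.5]
    - [0.0, -0.008, 0.55]
    - [0.0, -0.008, 0.55]
    - [0.0, -0.008, 0.55]
  turn:
    - [0, 0, 0]
    - [0, 0, 0]
    - [0, 0, 0]
    - [0, 0, 0]
    - [0, 0, 0]
    - [0, 0, 0]
    - [0, 0, 0]
    - [0, 0, 0]

```text
clock: 4.55
tcp_pos: [0.418, 0.3721, 0.0859]
orientation: [-3.141, 0.001, -0.0]
contact_force: [-0.2, -0.6, -0.3]
grip_width: 0.0858
```

```bash
python3 -c "
from h import *
f=grab('scene','pre.png',(330,70,480,220),4)
print(pix(f,r.get_obs()['tcp_pos']),pix(f,(.4165,.3765,.008)))
mv([(.4165,.3765,.017)])"
```

```text
[404.46873634 133.20930443] [400.37295716 155.59501329]
now 4.6 [0.4186 0.3727 0.0869] F [ 0.9 -0.4  0.4] w 0.0857 q [-0.44  0.54 -0.51  1.93  0.38  0.76 -2.74]
(0.4165, 0.3765, 0.017) [-0.0044 -0.0073  0.1398]
turn [-0.0011 -0.0012 -0.0003]
```

View pics/pre.png

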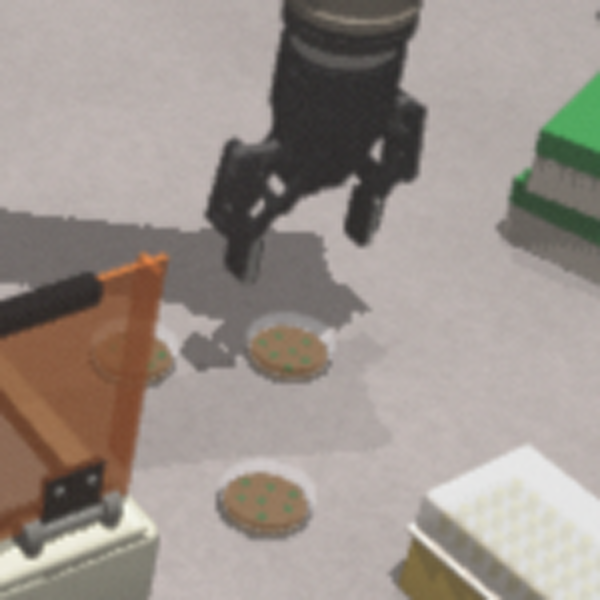

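Call:
carry_out:
  offset:
    - [-0.002, -0.009, 0.04]
    - [-0.002, -0.009, 0.08]
    - [-0.002, -0.009, 0.11]
    - [-0.002, -0.009, 0.13]
    - [-0.002, -0.009, 0.138]
    - [-0.002, -0.009, 0.138]
    - [-0.002, -0.009, 0.138]
  turn:
    - [0, 0, 0]
    - [0, 0, 0]
    - [0, 0, 0]
    - [0, 0, 0]
    - [0, 0, 0]
    - [0, 0, 0]
    - [0, 0, 0]

```text
clock: 5.3
tcp_pos: [0.417, 0.3767, 0.017]
orientation: [-3.141, 0.0, -0.001]
contact_force: [-0.8, 0.1, -0.0]
grip_width: 0.0855
```

```bash
python3 -c "
from h import *
mv([(.418,.377,.017)])"
```

```text
now 5.3 [0.417  0.3767 0.017 ] F [-0.8  0.1 -0. ] w 0.0855 q [-0.5   0.65 -0.45  1.95  0.46  0.63 -2.81]
(0.418, 0.377, 0.017) [ 0.0021 -0.0006 -0.0001]
turn [-0.0005 -0.0005 -0.0002]
```

Call:
carry_out:
  offset:
    - [0, 0, 0]
    - [0, 0, 0]
    - [0, 0, 0]
    - [0, 0, 0]
    - [0, 0, 0]
    - [0, 0, 0]
    - [0, 0, 0]
    - [0, 0, 0]
  turn:
    - [0, 0, 0]
    - [0, 0, 0]
    - [0, 0, 0]
    - [0, 0, 0]
    - [0, 0, 0]
    - [0, 0, 0]
    - [0, 0, 0]
    - [0, 0, 0]
  hand: 1
  force: 30

```text
clock: 6.1
tcp_pos: [0.4169, 0.3766, 0.0172]
orientation: [-3.141, 0.001, -0.002]
contact_force: [-1.2, -0.9, 6.0]
grip_width: 0.0584
```

Call:
carry_out:
  offset:
    - [0, 0, 0]
    - [0, 0, -0.02]
    - [0, 0, -0.05]
    - [0, 0, -0.09]
    - [0, 0, -0.13]
    - [0, 0, -0.17]
    - [0, 0, -0.2]
    - [0, 0, -0.2]
  turn:
    - [0, 0, 0]
    - [0, 0, 0]
    - [0, 0, 0]
    - [0, 0, 0]
    - [0, 0, 0]
    - [0, 0, 0]
    - [0, 0, 0]
    - [0, 0, 0]

```text
clock: 6.9
tcp_pos: [0.4177, 0.3776, 0.1191]
orientation: [-3.138, 0.001, -0.006]
contact_force: [-0.1, 0.3, -0.6]
grip_width: 0.0582
```

```bash
python3 -c "
from h import *
f=grab('scene','lift.png',(340,70,460,190),5)
mv([(.452,.036,.19),(.452,.036,.09)])"
```

```text
now 6.95 [0.4172 0.3768 0.1176] F [ 0.6  0.  -0.5] w 0.0585 q [-0.43  0.5  -0.53  1.91  0.34  0.81 -2.72]
(0.452, 0.036, 0.19) [ 0.0703  0.6813 -0.1457]
(0.452, 0.036, 0.09) [0.0699 0.6816 0.0543]
turn [-0.0011 -0.0013 -0.0003]
```

View pics/lift.png

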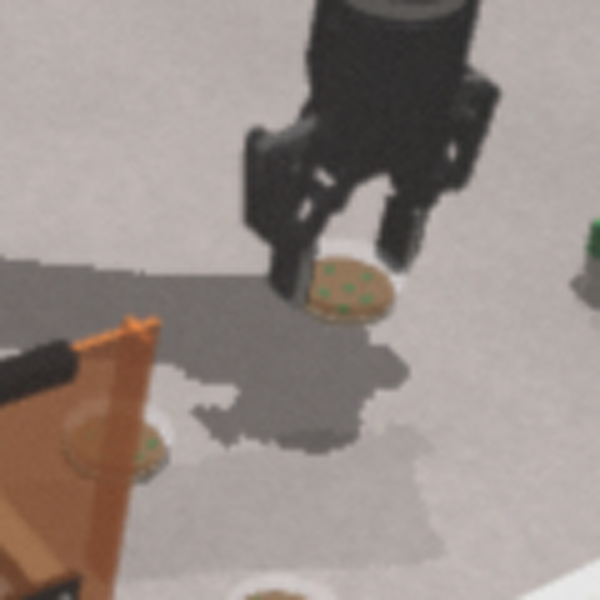

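Dish is held level between the pads, at crop (350,285); width is 58 mm.

Call:
carry_out:
  offset:
    - [0.0, 0.0, -0.04]
    - [0.0, 0.02, -0.08]
    - [0.01, 0.06, -0.12]
    - [0.02, 0.12, -0.145]
    - [0.02, 0.18, -0.145]
    - [0.03, 0.24, -0.145]
    - [0.03, 0.3, -0.145]
    - [0.04, 0.36, -0.145]
  turn:
    - [0, 0, 0]
    - [0, 0, 0]
    - [0, 0, 0]
    - [0, 0, 0]
    - [0, 0, 0]
    - [0, 0, 0]
    - [0, 0, 0]
    - [0, 0, 0]

```text
clock: 7.75
tcp_pos: [0.4355, 0.1947, 0.1878]
orientation: [3.141, 0.0, -0.003]
contact_force: [0.6, 0.8, 0.1]
grip_width: 0.0583
```

Call:
carry_out:
  offset:
    - [0.01, 0.06, 0.0]
    - [0.02, 0.12, 0.0]
    - [0.02, 0.18, 0.0]
    - [0.03, 0.24, 0.0]
    - [0.03, 0.29, 0.0]
    - [0.03, 0.315, 0.0]
    - [0.03, 0.322, 0.0]
    - [0.03, 0.322, 0.0]
  turn:
    - [0, 0, 0]
    - [0, 0, 0]
    - [0, 0, 0]
    - [0, 0, 0]
    - [0, 0, 0]
    - [0, 0, 0]
    - [0, 0, 0]
    - [0, 0, 0]

```text
clock: 8.55
tcp_pos: [0.4511, 0.0352, 0.1882]
orientation: [-3.142, 0.001, 0.002]
contact_force: [-0.4, 0.7, -0.1]
grip_width: 0.0582
```

```bash
python3 -c "
from h import *
mv([(.452,.036,.096),(.452,.036,.088)])"
```

```text
now 8.55 [0.4511 0.0352 0.1882] F [-0.4  0.7 -0.1] w 0.0582 q [ 0.21  0.22 -0.47  2.1   0.13  0.85 -1.92]
(0.452, 0.036, 0.096) [ 0.0019 -0.0016  0.1845]
(0.452, 0.036, 0.088) [ 0.002  -0.0016  0.2005]
turn [-0.      0.0007 -0.0006]
```

Call:
carry_out:
  offset:
    - [0, 0, 0.03]
    - [0, 0, 0.07]
    - [0, 0, 0.11]
    - [0, 0, 0.145]
    - [0, 0, 0.165]
    - [0, 0, 0.175]
    - [0, 0, 0.18]
    - [0, 0, 0.18]
  turn:
    - [0, 0, 0]
    - [0, 0, 0]
    - [0, 0, 0]
    - [0, 0, 0]
    - [0, 0, 0]
    - [0, 0, 0]
    - [0, 0, 0]
    - [0, 0, 0]

```text
clock: 9.35
tcp_pos: [0.4518, 0.0356, 0.099]
orientation: [-3.141, -0.0, -0.001]
contact_force: [-0.3, 0.4, -0.1]
grip_width: 0.0583
```

Call:
carry_out:
  offset:
    - [0, 0, 0.003]
    - [0, 0, 0.006]
    - [0, 0, 0.009]
    - [0, 0, 0.012]
    - [0, 0, 0.014]
    - [0, 0, 0.016]
    - [0, 0, 0.016]
  turn:
    - [0, 0, 0]
    - [0, 0, 0]
    - [0, 0, 0]
    - [0, 0, 0]
    - [0, 0, 0]
    - [0, 0, 0]
    - [0, 0, 0]

```text
clock: 10.05
tcp_pos: [0.4514, 0.0353, 0.0907]
orientation: [3.142, -0.0, -0.0]
contact_force: [0.1, -0.3, -0.6]
grip_width: 0.0583
```

Continue in half-millimetre steps, looking for contact.

Call:
carry_out:
  offset:
    - [0, 0, 0.001]
    - [0, 0, 0.002]
    - [0, 0, 0.003]
    - [0, 0, 0.004]
    - [0, 0, 0.004]
  turn:
    - [0, 0, 0]
    - [0, 0, 0]
    - [0, 0, 0]
    - [0, 0, 0]
    - [0, 0, 0]

```text
clock: 10.55
tcp_pos: [0.4515, 0.0353, 0.0887]
orientation: [3.142, -0.0, -0.0]
contact_force: [-0.4, -0.0, -1.0]
grip_width: 0.0581
```

Call:
carry_out:
  offset:
    - [0, 0, 0.001]
    - [0, 0, 0.001]
    - [0, 0, 0.001]
  turn:
    - [0, 0, 0]
    - [0, 0, 0]
    - [0, 0, 0]

```text
clock: 10.85
tcp_pos: [0.4515, 0.0353, 0.0883]
orientation: [3.142, -0.0, 0.0]
contact_force: [0.2, 0.5, -0.9]
grip_width: 0.0585
```

Call:
carry_out:
  offset:
    - [0, 0, 0.001]
    - [0, 0, 0.002]
    - [0, 0, 0.002]
  turn:
    - [0, 0, 0]
    - [0, 0, 0]
    - [0, 0, 0]

```text
clock: 11.15
tcp_pos: [0.4516, 0.0353, 0.0881]
orientation: [3.141, -0.0, 0.0]
contact_force: [-4.3, 0.0, 12.3]
grip_width: 0.0586
```

Contact (12 N). Ease up half a millimetre, then open.

Call:
carry_out:
  offset:
    - [0, 0, -0.001]
    - [0, 0, -0.001]
  turn:
    - [0, 0, 0]
    - [0, 0, 0]

```text
clock: 11.35
tcp_pos: [0.4516, 0.0353, 0.0882]
orientation: [3.141, -0.0, 0.001]
contact_force: [-2.0, 0.1, 7.1]
grip_width: 0.0585
```

Call:
carry_out:
  offset:
    - [0, 0, 0]
    - [0, 0, 0]
    - [0, 0, 0]
    - [0, 0, 0]
    - [0, 0, 0]
    - [0, 0, 0]
  turn:
    - [0, 0, 0]
    - [0, 0, 0]
    - [0, 0, 0]
    - [0, 0, 0]
    - [0, 0, 0]
    - [0, 0, 0]
  hand: 0

```text
clock: 11.95
tcp_pos: [0.4515, 0.0353, 0.0877]
orientation: [3.142, -0.0, -0.0]
contact_force: [0.7, 0.3, 0.1]
grip_width: 0.0852
```

Call:
carry_out:
  offset:
    - [0, 0, -0.02]
    - [0, 0, -0.06]
    - [0, 0, -0.12]
    - [0, 0, -0.2]
    - [0, 0, -0.3]
    - [0, 0, -0.4]
    - [0, 0, -0.48]
    - [0, 0, -0.54]
  turn:
    - [0, 0, 0]
    - [0, 0, 0]
    - [0, 0, 0]
    - [0, 0, 0]
    - [0, 0, 0]
    - [0, 0, 0]
    - [0, 0, 0]
    - [0, 0, 0]

```text
clock: 12.75
tcp_pos: [0.4516, 0.0358, 0.3617]
orientation: [-3.141, -0.0, -0.006]
contact_force: [0.3, 0.3, -0.0]
grip_width: 0.0852
```

```bash
python3 -c "
from h import *
f=grab('scene','placed.png',(240,110,400,250),5)
for d in look_for('dish_center','scene')[:4]: print(d['score'],world(f,d['xyz']))
print(pix(f,(.452,.036,.079)), 'hinge',pix(f,(.561,.036,.09)))
for a in(1.5,1.6,1.7,1.8,1.9):
    print(a,[pix(f,(.561-.178*np.cos(a),.036+s*.11,.09+.178*np.sin(a))).round(1) for s in(-1,1)])
mv([(.68,.036,.36)])"
```

```text
0.64 [0.39707714 0.28889075 0.01842765]
0.62 [0.54366206 0.27336499 0.01100472]
0.18 [0.56773565 0.0290482  0.18943798]
[296.13356588 182.01960646] hinge [318.06167643 207.88440176]
1.5 [array([268.2, 157.6]), array([365.3, 126.7])]
1.6 [array([272. , 162.8]), array([370.1, 131.2])]
1.7 [array([276. , 168.9]), array([374.8, 136.5])]
1.8 [array([280. , 175.7]), array([379.4, 142.6])]
1.9 [array([284.1, 183.3]), array([383.9, 149.4])]
now 12.85 [0.4533 0.0361 0.363 ] F [-0.4  0.1 -0.6] w 0.0858 q [ 0.26  0.03 -0.49  1.87  0.02  1.23 -1.8 ]
(0.68, 0.036, 0.36) [4.534e-01 2.000e-04 1.010e-02]
turn [-0.0003 -0.0059  0.    ]
```

View pics/placed.png

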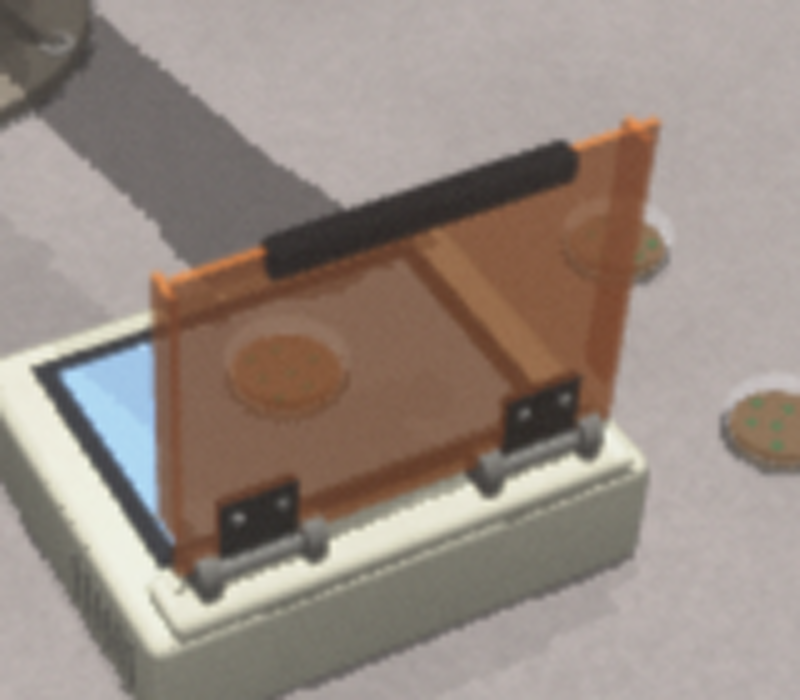

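Dish lies flat on the glass at crop (287,372), raw (297.4,184), against a predicted (296,182). The shield corners give an angle of about 1.64 rad. Next, the closed fingers go behind the shield.

Call:
carry_out:
  offset:
    - [0.08, 0, 0]
    - [0.16, 0, 0]
    - [0.24, 0, 0]
    - [0.32, 0, 0]
    - [0.39, 0, 0]
    - [0.42, 0, 0]
    - [0.42, 0, 0.0]
  turn:
    - [0, 0, 0]
    - [0, 0, 0]
    - [0, 0, 0]
    - [0, 0, 0]
    - [0, 0, 0]
    - [0, 0, 0]
    - [0, 0, 0]
  hand: 1

```text
clock: 13.55
tcp_pos: [0.6624, 0.0352, 0.3559]
orientation: [-3.141, 0.001, 0.004]
contact_force: [-0.8, 0.1, -0.3]
grip_width: 0.0002
```

Call:
carry_out:
  offset:
    - [0, 0, 0.07]
    - [0, 0, 0.14]
    - [0, 0, 0.19]
    - [0, 0, 0.21]
    - [0, 0, 0.21]
  turn:
    - [0, 0, 0]
    - [0, 0, 0]
    - [0, 0, 0]
    - [0, 0, 0]
    - [0, 0, 0]

```text
clock: 14.05
tcp_pos: [0.6601, 0.0351, 0.2516]
orientation: [3.141, 0.0, -0.005]
contact_force: [0.4, 0.2, 0.5]
grip_width: -0.0003
```

```bash
cat > arc.py <<'E'
from h import *
import sys
def tcp(a,r0=.145,hw=.011): 
    return np.array([.561-r0*np.cos(a)+.002*np.sin(a)+hw,.036,.09+r0*np.sin(a)+.002*np.cos(a)+.014])
o=r.get_obs(); p=o["tcp_pos"]
print(o["clock"],p.round(4),o["contact_force"].round(1),o["grip_width"])
for a in map(float,sys.argv[1:]): print(a,tcp(np.radians(a)).round(4),((tcp(np.radians(a))-p)*[1,-1,-1]/.5).round(3))
E
python3 arc.py 90 80 70 60 55 50 48 45
```

```text
14.05 [0.6601 0.0351 0.2516] [0.4 0.2 0.5] -0.0002772492907444455
90.0 [0.574 0.036 0.249] [-0.172 -0.002  0.005]
80.0 [0.5488 0.036  0.2471] [-0.223 -0.002  0.009]
70.0 [0.5243 0.036  0.2409] [-0.272 -0.002  0.021]
60.0 [0.5012 0.036  0.2306] [-0.318 -0.002  0.042]
55.0 [0.4905 0.036  0.2239] [-0.339 -0.002  0.055]
50.0 [0.4803 0.036  0.2164] [-0.359 -0.002  0.071]
48.0 [0.4765 0.036  0.2131] [-0.367 -0.002  0.077]
45.0 [0.4709 0.036  0.2079] [-0.378 -0.002  0.087]
```

Call:
carry_out:
  offset:
    - [-0.05, 0, 0]
    - [-0.09, 0, 0]
    - [-0.12, 0, 0.0]
    - [-0.14, 0, 0.002]
    - [-0.16, 0, 0.004]
    - [-0.175, 0, 0.005]
    - [-0.19, 0, 0.007]
    - [-0.2, 0, 0.008]
  turn:
    - [0, 0, 0]
    - [0, 0, 0]
    - [0, 0, 0]
    - [0, 0, 0]
    - [0, 0, 0]
    - [0, 0, 0]
    - [0, 0, 0]
    - [0, 0, 0]

```text
clock: 14.85
tcp_pos: [0.5615, 0.0353, 0.2491]
orientation: [-3.141, 0.0, -0.001]
contact_force: [2.6, -0.0, 2.1]
grip_width: 0.0001
```

```bash
cat > ang.py <<'E'
from h import *
f=grab("scene")
# fit angle from the shield's mask with a projected model
m=max(outline_of("shield","scene"),key=lambda d:d["score"])["region"]
best=[]
for a in np.arange(30,110,1.):
    t=np.radians(a); P=[]
    for rr,s,n in [(q,s,n) for q in(.0,.178) for s in(-.11,.11) for n in(-.017,.002)]:
        P.append(pix(f,(.561-rr*np.cos(t)+n*np.sin(t),.0355+s,.09+rr*np.sin(t)+n*np.cos(t))))
    k=np.zeros(m.shape,np.uint8); cv2.fillConvexPoly(k,cv2.convexHull(np.array(P).round().astype(np.int32)),1)
    best.append(((k&m).sum()/(k|m).sum(),a))
print(sorted(best)[::-1][:4])
E
python3 arc.py 80 70 60 55 50; python3 ang.py
```

```text
14.85 [0.5615 0.0353 0.2491] [ 2.6 -0.   2.1] 5.380621278207468e-05
80.0 [0.5488 0.036  0.2471] [-0.025 -0.001  0.004]
70.0 [0.5243 0.036  0.2409] [-0.074 -0.001  0.016]
60.0 [0.5012 0.036  0.2306] [-0.12  -0.001  0.037]
55.0 [0.4905 0.036  0.2239] [-0.142 -0.001  0.05 ]
50.0 [0.4803 0.036  0.2164] [-0.162 -0.001  0.065]
[(np.float64(0.8577699736611062), np.float64(91.0)), (np.float64(0.8532824203260391), np.float64(92.0)), (np.float64(0.8532600838513806), np.float64(90.0)), (np.float64(0.8501937150236762), np.float64(89.0))]
```

Call:
carry_out:
  offset:
    - [-0.015, 0, 0.002]
    - [-0.03, 0, 0.005]
    - [-0.045, 0, 0.009]
    - [-0.06, 0, 0.013]
    - [-0.075, 0, 0.018]
    - [-0.09, 0, 0.024]
    - [-0.105, 0, 0.03]
    - [-0.12, 0, 0.037]
  turn:
    - [0, 0, 0]
    - [0, 0, 0]
    - [0, 0, 0]
    - [0, 0, 0]
    - [0, 0, 0]
    - [0, 0, 0]
    - [0, 0, 0]
    - [0, 0, 0]

```text
clock: 15.75
tcp_pos: [0.5009, 0.0353, 0.2299]
orientation: [3.142, -0.0, -0.0]
contact_force: [3.6, 0.1, 0.3]
grip_width: 0.0002
```

```bash
python3 arc.py 60 58 56 54 52 50 48 45; python3 ang.py
```

```text
15.75 [0.5009 0.0353 0.2299] [3.6 0.1 0.3] 0.00021120462704003127
60.0 [0.5012 0.036  0.2306] [ 0.001 -0.001 -0.001]
58.0 [0.4969 0.036  0.228 ] [-0.008 -0.001  0.004]
56.0 [0.4926 0.036  0.2253] [-0.017 -0.001  0.009]
54.0 [0.4884 0.036  0.2225] [-0.025 -0.001  0.015]
52.0 [0.4843 0.036  0.2195] [-0.033 -0.001  0.021]
50.0 [0.4803 0.036  0.2164] [-0.041 -0.001  0.027]
48.0 [0.4765 0.036  0.2131] [-0.049 -0.001  0.034]
45.0 [0.4709 0.036  0.2079] [-0.06  -0.001  0.044]
[(np.float64(0.8667162145423015), np.float64(64.0)), (np.float64(0.8652157784097935), np.float64(63.0)), (np.float64(0.863900209954304), np.float64(59.0)), (np.float64(0.863238377111851), np.float64(61.0))]
```

Go to the model's 49°, then back off and measure unobstructed.

Call:
carry_out:
  offset:
    - [-0.008, 0, 0.004]
    - [-0.017, 0, 0.009]
    - [-0.025, 0, 0.015]
    - [-0.033, 0, 0.021]
    - [-0.041, 0, 0.027]
    - [-0.045, 0, 0.03]
    - [-0.045, 0, 0.03]
  turn:
    - [0, 0, 0]
    - [0, 0, 0]
    - [0, 0, 0]
    - [0, 0, 0]
    - [0, 0, 0]
    - [0, 0, 0]
    - [0, 0, 0]

```text
clock: 16.55
tcp_pos: [0.4783, 0.0353, 0.2149]
orientation: [3.141, -0.0, -0.002]
contact_force: [-0.1, 0.2, 0.7]
grip_width: 0.0001
```

Call:
carry_out:
  offset:
    - [0.02, 0, -0.02]
    - [0.06, 0, -0.06]
    - [0.12, 0, -0.14]
    - [0.18, 0, -0.22]
    - [0.22, 0, -0.3]
    - [0.24, 0, -0.36]
    - [0.24, 0, -0.38]
    - [0.24, 0, -0.38]
  turn:
    - [0, 0, 0]
    - [0, 0, 0]
    - [0, 0, 0]
    - [0, 0, 0]
    - [0, 0, 0]
    - [0, 0, 0]
    - [0, 0, 0]
    - [0, 0, 0]

```text
clock: 17.35
tcp_pos: [0.5991, 0.0357, 0.4061]
orientation: [-3.141, -0.0, -0.002]
contact_force: [1.0, -1.3, -1.2]
grip_width: 0.0004
```

```bash
python3 ang.py; python3 -c "
from h import *
f=grab('scene','fold1.png',(200,100,400,250),4)
for a in(44,46,48,50,52,54):
    t=np.radians(a)
    print(a,[((pix(f,(.561-.178*np.cos(t),.0355+s*.11,.09+.178*np.sin(t)))-[200,100])*4).round() for s in(-1,1)])
"; python3 arc.py 48 45
```

```text
[(np.float64(0.9201497192763568), np.float64(49.0)), (np.float64(0.9198254364089775), np.float64(50.0)), (np.float64(0.918671679197995), np.float64(46.0)), (np.float64(0.9182986154421854), np.float64(48.0))]
44 [array([187., 185.]), array([541.,  76.])]
46 [array([189., 183.]), array([546.,  74.])]
48 [array([192., 181.]), array([550.,  72.])]
50 [array([195., 180.]), array([555.,  70.])]
52 [array([198., 180.]), array([560.,  69.])]
54 [array([201., 179.]), array([565.,  68.])]
17.5 [0.5978 0.0352 0.4034] [-0.1  0.3  0. ] 0.00040426289021304424
48.0 [0.4765 0.036  0.2131] [-0.243 -0.002  0.381]
45.0 [0.4709 0.036  0.2079] [-0.254 -0.002  0.391]
```

View pics/fold1.png

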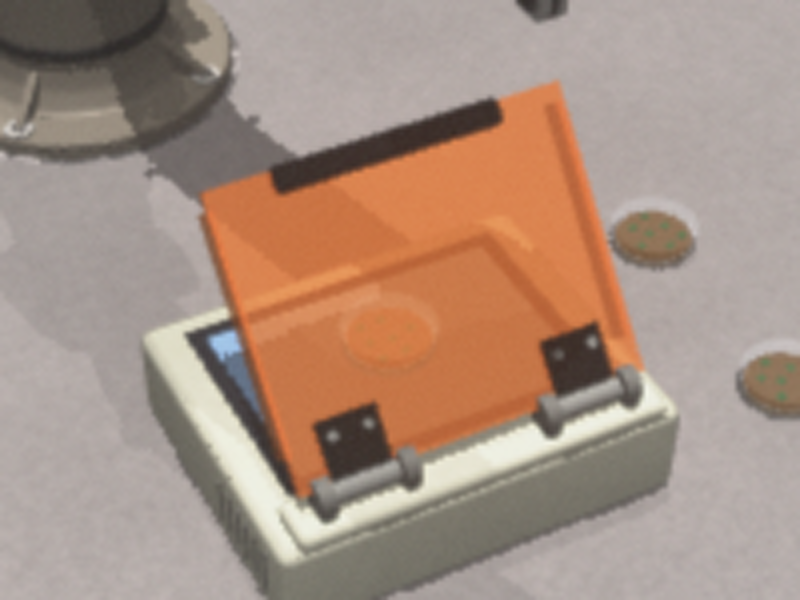

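Shield corners at crop (203,192) and (560,82), about 49–50° allowing for the (+7,+9) shift the hinge shows. The dish is visible under it at (390,335). Go back down by the same route and push the last bit.

Call:
carry_out:
  offset:
    - [-0.03, 0, 0.08]
    - [-0.08, 0, 0.16]
    - [-0.13, 0, 0.24]
    - [-0.18, 0, 0.31]
    - [-0.215, 0, 0.35]
    - [-0.232, 0, 0.37]
    - [-0.24, 0, 0.378]
    - [-0.243, 0, 0.381]
  turn:
    - [0, 0, 0]
    - [0, 0, 0]
    - [0, 0, 0]
    - [0, 0, 0]
    - [0, 0, 0]
    - [0, 0, 0]
    - [0, 0, 0]
    - [0, 0, 0]

```text
clock: 18.3
tcp_pos: [0.478, 0.0353, 0.2151]
orientation: [-3.141, 0.0, -0.001]
contact_force: [-0.1, 0.7, -0.6]
grip_width: 0.0003
```

```bash
python3 arc.py 48 47 46 45 44
```

```text
18.3 [0.478  0.0353 0.2151] [-0.1  0.7 -0.6] 0.0002941154893088664
48.0 [0.4765 0.036  0.2131] [-0.003 -0.001  0.004]
47.0 [0.4746 0.036  0.2114] [-0.007 -0.001  0.007]
46.0 [0.4727 0.036  0.2097] [-0.011 -0.001  0.011]
45.0 [0.4709 0.036  0.2079] [-0.014 -0.001  0.014]
44.0 [0.4691 0.036  0.2062] [-0.018 -0.001  0.018]
```

Call:
carry_out:
  offset:
    - [-0.003, 0, 0.004]
    - [-0.007, 0, 0.007]
    - [-0.01, 0, 0.01]
    - [-0.012, 0, 0.012]
    - [-0.014, 0, 0.014]
    - [-0.014, 0, 0.014]
  turn:
    - [0, 0, 0]
    - [0, 0, 0]
    - [0, 0, 0]
    - [0, 0, 0]
    - [0, 0, 0]
    - [0, 0, 0]

```text
clock: 18.9
tcp_pos: [0.4705, 0.0354, 0.2077]
orientation: [-3.142, 0.0, -0.0]
contact_force: [1.7, 0.8, -0.3]
grip_width: 0.0003
```

Call:
carry_out:
  offset:
    - [0.02, 0, -0.02]
    - [0.06, 0, -0.06]
    - [0.12, 0, -0.14]
    - [0.18, 0, -0.22]
    - [0.26, 0, -0.3]
    - [0.32, 0, -0.36]
    - [0.36, 0, -0.38]
    - [0.36, 0, -0.38]
  turn:
    - [0, 0, 0]
    - [0, 0, 0]
    - [0, 0, 0]
    - [0, 0, 0]
    - [0, 0, 0]
    - [0, 0, 0]
    - [0, 0, 0]
    - [0, 0, 0]

```text
clock: 19.7
tcp_pos: [0.6525, 0.0352, 0.3984]
orientation: [-3.141, 0.001, -0.002]
contact_force: [0.1, 0.7, -0.1]
grip_width: 0.0004
```

```bash
python3 ang.py; python3 -c "
from h import *
a=grab('scene')['pixels'][110:250,240:400]
a=grab('scene')['pixels'][100:250,200:400]; b=grab('top')['pixels'][150:300,190:330]
k=lambda p:cv2.resize(p[:,:,::-1],None,fx=4,fy=4,interpolation=cv2.INTER_CUBIC)
cv2.imwrite('pics/fold2.png',k(a)); cv2.imwrite('pics/fold2t.png',k(b))
f=grab('scene'); t=grab('top')
print('hinge mid',(pix(f,(.561,.0355,.09))-[200,100])*4,'top cheeks',(pix(t,(.561,.0355,.09))-[190,150])*4)
for a in(40,42,44,46,48):
    h=np.radians(a)
    X=lambda s:(.561-.178*np.cos(h),.0355+s*.11,.09+.178*np.sin(h))
    print(a,[((pix(f,X(s))-[200,100])*4).round() for s in(-1,1)],[((pix(t,X(s))-[190,150])*4).round() for s in(-1,1)])
"; python3 arc.py 45
```

```text
[(np.float64(0.923836032388664), np.float64(46.0)), (np.float64(0.9226092463584548), np.float64(45.0)), (np.float64(0.921092564491654), np.float64(44.0)), (np.float64(0.9184905660377358), np.float64(47.0))]
hinge mid [471.46272236 431.82313517] top cheeks [277.96595785 189.39970539]
40 [array([182., 190.]), array([533.,  82.])] [array([461., 379.]), array([ 89., 388.])]
42 [array([184., 187.]), array([537.,  79.])] [array([462., 371.]), array([ 88., 380.])]
44 [array([187., 185.]), array([541.,  76.])] [array([462., 364.]), array([ 87., 372.])]
46 [array([189., 183.]), array([546.,  74.])] [array([462., 356.]), array([ 86., 364.])]
48 [array([192., 181.]), array([550.,  72.])] [array([462., 347.]), array([ 85., 356.])]
20.05 [0.6495 0.0352 0.3973] [-0.2 -0.6  0.3] -0.00025773351597094225
45.0 [0.4709 0.036  0.2079] [-0.357 -0.002  0.379]
```

View pics/fold2.png

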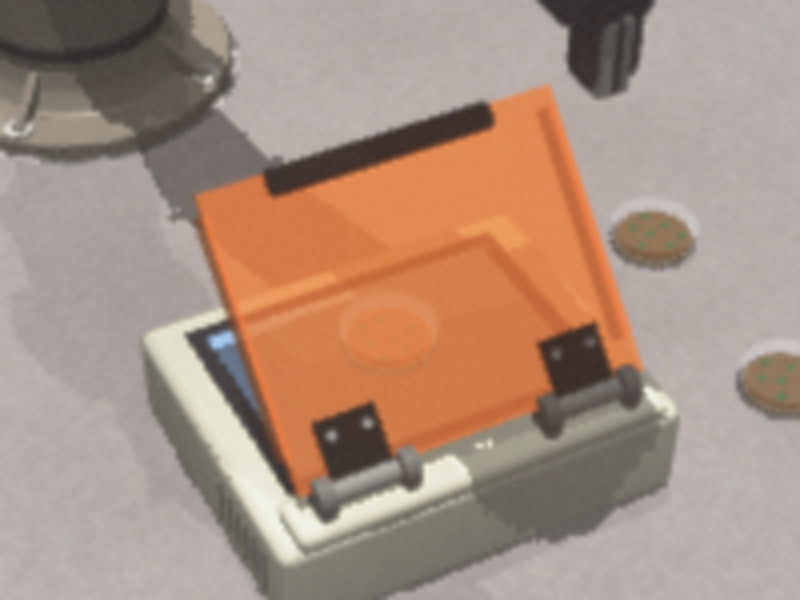

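View pics/fold2t.png

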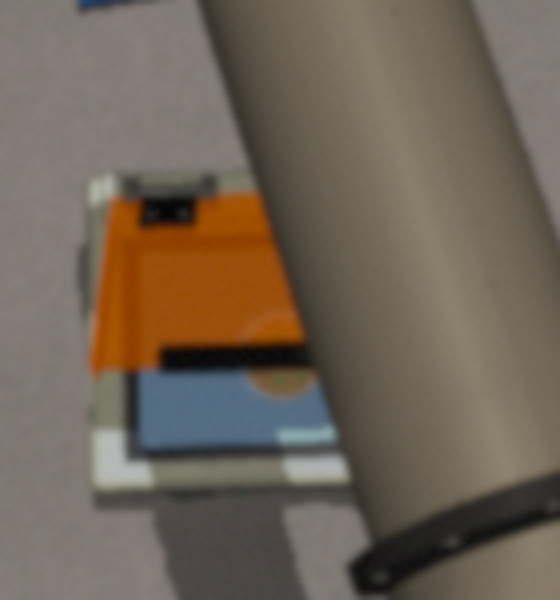

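Scene: shield corners at (198,195) and (549,87), dish at (388,332) on the glass. Top: free edge at row 371, dish at (285,355), well inside the glass. Together these give a shield angle of about 43–46°, and the arm is clear. Handing in.

```bash
python3 -c "
from h import *
print(r.hand_in(), r.get_obs()['clock'])"
```

```text
the job is handed in; nothing more can be done
the job is handed in; nothing more can be done
```

The dish farthest to the robot's left is on the glass, and the amber shield stands by itself at about 45° over it. I handed the job in at about 20 s on the clock.

- **Dish:** I carried it level and set it down until I felt contact. The wrist force peaked at about 12 N on contact, then I eased off and opened the jaws. The last pictures show it flat and well inside the glass edges.
- **Shield:** I pushed it down with closed fingers behind it and backed the arm clear. The mask fit gave 46°, the scene corners about 44–45°, and the top view about 43°. These differ by about 3°, and I did not push it any further.
- **Arm and other things:** The wrist force read near zero once the arm was clear. I never reached for the bottle, tip box or tube rack, though I did not re-measure them at the end.
- **Not fully checked:** In the last top view the arm hid part of the scene. The calibration was also about 2 pixels off at the hinge, which I corrected for by eye.

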